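# Charge the mill jar with grinding balls

## Robot

A 6-joint arm with a two-finger parallel gripper is mounted at the origin on the work surface. World frame = base frame: x ahead of the robot, y to its left, z up, the work surface at z = 0. Lengths are in m, angles in rad, forces in N, time in s.
With the tool pointing down it reaches from about 0.35 to 0.85 m from the base axis. Payload 8.1 kg.
Tool frame: the origin (TCP) lies on the mounting face of the last link; the fingertips stand 186 mm ahead of it and the grasp point (between the pads) lies 167 mm ahead of it; z points along the fingers, y is the line along which they close (so a half turn about z gives the same grasp; the last joint's range is limited). The gripper opens to 93 mm and grips with 3 to 60 N. Pads are 15 mm wide; open, the fingers measure 128 mm over their backs; the gripper's body (75 mm by 188 mm) begins 65 mm behind the grasp point.
Start: joints at [1.15, 0.13, 1.488, -0, 1.523, -0.085], TCP at [0.198, 0.567, 0.405] pointing down, gripper open.
Joint ranges: [-2.96, 2.96], [-0.89, 2.26], [0.02, 2.5], [-1.34, 4.48], [0, 2.73], [-2.66, 2.66]. Speed limits (rad/s): [2.39, 2.39, 2.79, 3.14, 3.14, 3.14].

## Interface

Orientations are given as a rotation vector (axis times angle).
In Python, from plant import * gives the robot as it stands. The module is installed in compiled form; this text tells all that it offers.
- The arm moves only by the tool arm_command, never from a script. Its argument "increments" is a list of rows, each a list of 6 numbers: the shift along the tool's x, y, z in units of 0.2 m (1.0 is 0.2 m), then the turn, a rotation vector about the tool's x, y, z in units of pi rad (1.0 is pi rad). A call has exactly 5 rows; each row is the pose to reach, as a shift and turn from the pose commanded when the call began, along the tool's axes at that moment, turning the shorter way round; what a row does not reach only later rows make up. A row lasts 1/8 s, in which the tool goes at most 62.5 mm and 10.7 degrees, less where a joint would pass 70% of its speed; a pose out of reach is approached as far as the arm can. A call with a number of a shift or a turn outside -1 to 1 is refused whole. A call with a gripper value outside its range is refused whole. "fingers" is the closure, from -1 (fully open) to 1 (shut), set as the call begins (left out, the last holds). The fingers move at their own pace and stop on an object; "force" is the grip in N (left out, the last holds). Time passes only in rows, so rows that repeat a pose let the fingers close, or fill a call up. It gives the time, the measured TCP pose, the force, the opening and the grip force at its end, in the units of the state.
- read_state(): the state, without advancing time (a new reading comes with each control period).
- read_camera(name): name is "side" or "top"; returns a dict with "image" (400x640x3 uint8, red, green, blue), "fx", "fy", "cx", "cy" (pixels), "T" (4x4, takes a point from camera to world coordinates). Camera axes: x right, y down, z forward; pixel columns grow to the right and rows downward; lengths in m; the calibration is good to about 2 mm. A picture is of the moment at which its call begins. There is no depth.
- close_job(): hands the job in; it is judged then, once.
The state is a dict: "t": time; "q": joint angles; "dq": joint speeds; "joint_torque": joint torques, N m; "tool_pos": TCP position; "orientation": TCP orientation; "force": force on the tool from outside, world axes, zero at the start; "wrist_torque": the same for the moment, N m; "opening": finger opening in m; "gripper_force": force on a finger pad.
Only numpy, scipy, OpenCV 4.12 (cv2) and the standard library are available. Lean on these libraries where they do the work, as an engineer would, in place of code of your own. Each camera call takes 0.05 s, during which the arm holds its last target. There are 200 camera calls.

## Task

Slide the blue sled with the funnel jar fully home on the stand's two steel pegs, so that the funnel stands under the lip of the pan. Then push the red lever over to tip the pan, so that all six grinding balls drop through the funnel into the jar, and let the pan come back down level. Leave the sled home and the other things on the bench where they are.

Things in the scene. Friction and masses are not known exactly. Their poses are not given: they have to be found in the camera images.
- stand: Grey stand fixed to the bench; carries a steel tipping pan between two uprights (outer faces at x = -72 and +72 mm). Origin on the bench straight below the pan's hinge. Own axes: hinge along x, the pan pours towards +y, z up. Pan: inside 70 mm wide, walls 38 mm high, from 135 mm behind the hinge (-y) to its lip 22 mm ahead (+y).
- dock (a point): Point on the bench 45 mm ahead (+y) of the hinge: the sled's origin is here when home. The two steel pegs, 8 mm thick, 40 mm high, stand on the bench at x = -30 and +30, y = +16 mm in the stand's frame. A thin bright sheet marks where the sled belongs.
- hinge (a point): Centre of the pan's hinge, 185 mm above the bench.
- pan (a joint): Tipping angle of the pan, rad: 0 = level, resting; grows as the tail lifts and the lip dips; stop at 1.05. Let go, the pan swings back down slowly by its own weight.
- lever_grip (a point): Middle of the lever's red grip bar: level, parallel to the stand's x, 16 mm thick, 56 mm long, on a crank arm fixed to the pan, 106 mm to the stand's -x side. It circles the hinge line at 110 mm: at joint 0 it leans 0.52 rad from upright towards the stand's -y. Pushing it towards +y (3 to 5 N) tips the pan.
- pan_lip (a point): Middle of the pan's pouring lip, on top of a 3 mm high weir that holds the balls back until the pan has tipped some 0.6 to 0.7 rad.
- sled: Blue plate, 100 mm wide (x), from y = -51 (nose) to +140 mm, 12 mm thick, free to slide on the bench; about 0.6 kg with the clear jar fixed on it (68 mm across, 12 to 88 mm up, 60 mm bore). Origin on the bench under the jar's axis; z up. Home, its axes are parallel to the stand's.
- sled_nose (a point): Middle of the sled's nose edge, 46 mm ahead (-y) of the jar's axis, 12 mm up. The nose has two round-edged slots, 16 mm wide, at x = -30 and +30 mm, with bottoms at y = -25 mm; home, a peg lies in each, against the bottom.
- sled_handle (a point): Top centre of the sled's upright black handle plate, 115 mm behind (+y of) the jar's axis: 16 mm thick (sled's x), 44 mm long (sled's y), top 87 mm above the bench, 75 mm tall.
- funnel (a point): Centre of the mouth of the wide orange funnel fixed on the jar: rim 128 mm across, 150 mm above the bench; throat 54 mm.
- jar_floor (a point): Centre of the jar's inner floor, 17 mm above the bench.
- ball0_center (a point): Centre of a white ceramic grinding ball, 26 mm across, 34 g; it starts in the pan.
- ball1_center (a point): Centre of a white ceramic grinding ball, 26 mm across, 34 g; it starts in the pan.
- ball2_center (a point): Centre of a white ceramic grinding ball, 26 mm across, 34 g; it starts in the pan.
- ball3_center (a point): Centre of a white ceramic grinding ball, 26 mm across, 34 g; it starts in the pan.
- ball4_center (a point): Centre of a white ceramic grinding ball, 26 mm across, 34 g; it starts in the pan.
- ball5_center (a point): Centre of a white ceramic grinding ball, 26 mm across, 34 g; it starts in the pan.
- vase: Bystander, leave alone: terracotta vase, 135 mm tall, 96 mm across; origin at its underside.
- glaze: Bystander, leave alone: white glaze jar with blue cap, 110 mm tall, 72 mm across; origin at its underside.
- pigment: Bystander, leave alone: amber glass jar with black cap, 90 mm tall, 64 mm across; origin at its underside.
- bowl: Bystander, leave alone: white bowl, 116 mm across, 60 mm tall; origin at its underside.
- mug: Bystander, leave alone: terracotta mug, 80 mm across, 90 mm tall; origin at its underside.
- rib: Bystander, leave alone: spatula lying on the bench, 190 mm long; origin at its underside.
- brush: Bystander, leave alone: brush lying on the bench, 180 mm long; origin at its underside.

How it is judged:
On the way, in this order (a step that is already met when the one before it is completed fails the run):
1. the sled is home on both pegs, with the pan still down (horizontal distance between sled and dock below 0.01 m and angle between the y axis of sled and the y axis of stand, either way round below 0.08 rad and angle between sled's own z axis and vertical below 0.06 rad and value of joint pan below 0.2 rad), for 0.3 s.
2. the pan is tipped with the sled home (horizontal distance between sled and dock below 0.01 m and angle between the y axis of sled and the y axis of stand, either way round below 0.08 rad and angle between sled's own z axis and vertical below 0.06 rad and value of joint pan above 0.5 rad), for 0.1 s.
At the end, for the whole second after the job is handed in: All six balls in the jar (centres within 30 mm of its axis, under 100 mm above the sled's underside); the sled home (origin within 10 mm of the dock point, within 0.08 rad of the stand's direction), upright (0.06 rad), at rest; the pan back down (under 0.15 rad) (horizontal distance between each of ball0_center, ball1_center, ball2_center, ball3_center, ball4_center, ball5_center and jar_floor below 0.03 m and z of ball0_center in the frame of sled between 0.015 and 0.1 m and z of ball1_center in the frame of sled between 0.015 and 0.1 m and z of ball2_center in the frame of sled between 0.015 and 0.1 m and z of ball3_center in the frame of sled between 0.015 and 0.1 m and z of ball4_center in the frame of sled between 0.015 and 0.1 m and z of ball5_center in the frame of sled between 0.015 and 0.1 m and horizontal distance between sled and dock below 0.01 m and angle between the y axis of sled and the y axis of stand, either way round below 0.08 rad and angle between sled's own z axis and vertical below 0.06 rad and value of joint pan below 0.15 rad and linear speed of sled below 0.02 m/s); the robot touches nothing.
It fails at once if a bystander is moved more than 40 mm (distance of any of vase, glaze, pigment, bowl, mug, rib, brush from where it was at the start of the episode above 0.04 m).
It also fails if it takes over 69 s, if anything falls off the work surface, if the arm or the gripper's body presses on something with over 40 N, if the wrist force passes 120 N, or if a joint passes its speed limit or range.

## Working session

There is one attempt and no reset: what is moved stays moved. The work goes in short steps, Python scripts to look and compute and a tool call to move; the robot and the scene stay as the last step left them, time stands still between calls to the robot, and variables do not carry over. Pictures are saved under pics/ and viewed, at most 10 in all, crops included, and the job is handed in when it is done.

Besides the shell and the picture viewer there is one more tool, called after ">>>" by a JSON object that holds its "method" and its "body". arm_command: Moves the arm, as the interface text tells. Shifts and turns lie within -1 to 1; 1 stands for 0.2 m of shift or pi rad of turn. Its arguments: {"type":"object","properties":{"increments":{"type":"array","items":{"type":"array","items":{"type":"number","minimum":-1,"maximum":1}}},"fingers":{"type":"number"},"force":{"type":"number"}},"required":["increments"]}

```bash
mkdir -p pics; cat > h.py <<'E'
from plant import *
import numpy as np, cv2
from scipy.spatial.transform import Rotation as R
def snap(n,f):
    c=read_camera(n); cv2.imwrite('pics/'+f,c['image'][:,:,::-1]); return c
def px2w(c,u,v,z):
    d=c['T'][:3,:3]@np.array([(u-c['cx'])/c['fx'],(v-c['cy'])/c['fy'],1]); o=c['T'][:3,3]
    return o+d*(z-o[2])/d[2]
def w2px(c,p):
    q=np.linalg.inv(c['T'])@np.append(p,1); return np.array([c['fx']*q[0]/q[2]+c['cx'],c['fy']*q[1]/q[2]+c['cy']])
E
python3 - <<'E'
from h import *
for n in('top','side'):
    c=snap(n,n+'0.png'); print(n,c['fx'],c['cx'],c['cy'],c['T'].round(4).tolist())
s=read_state(); print(s['tool_pos'],s['orientation'],s['t'],s['opening'])
E
```

```text
top 425.0542818044746 317.03108395634206 193.64124937632513 [[-0.01, -0.9937, 0.112, 0.449], [-0.9999, 0.0098, -0.0025, -0.0095], [0.0014, -0.112, -0.9937, 1.3071], [0.0, 0.0, 0.0, 1.0]]
side 388.44364101301636 321.67665548062735 196.40983035628616 [[0.9731, -0.1093, 0.2028, 0.2975], [-0.2295, -0.5346, 0.8133, -1.054], [0.0196, -0.838, -0.5453, 0.8652], [0.0, 0.0, 0.0, 1.0]]
[0.19760257 0.56628694 0.40377577] [-5.24939254e-01 -3.09696645e+00  2.64545412e-03] 0.1 0.09266706484592427
```

View pics/top0.png

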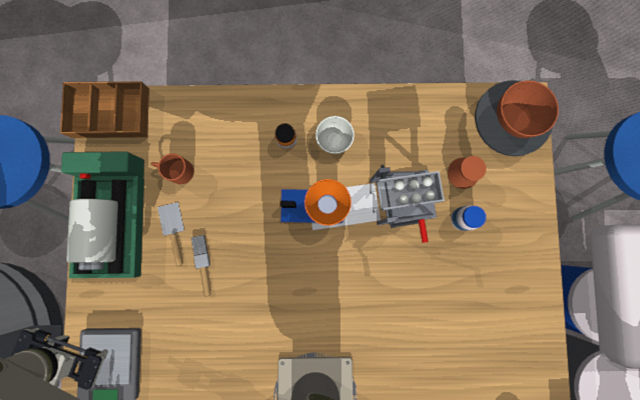

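View pics/side0.png

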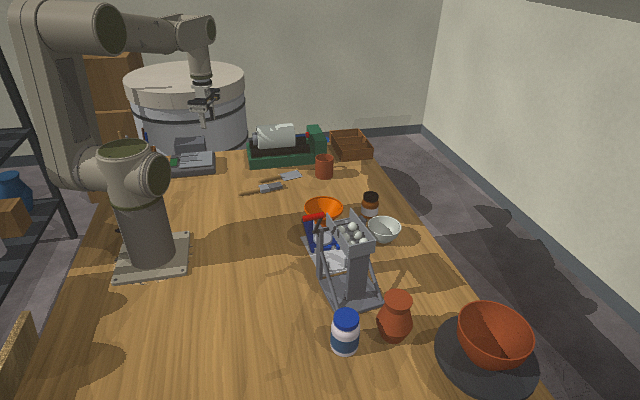

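The top view shows the sled (handle at about 288,204; funnel at 327,203), the stand to its right (pan at 410,195) and the red grip at (423,231). I'll zoom in for accuracy.

```bash
python3 - <<'E'
import cv2
a=cv2.imread('pics/top0.png')[155:255,270:450]; cv2.imwrite('pics/tc.png',cv2.resize(a,None,fx=4.4,fy=4.4,interpolation=cv2.INTER_CUBIC))
a=cv2.imread('pics/side0.png')[190:320,290:420]; cv2.imwrite('pics/sc.png',cv2.resize(a,None,fx=4.5,fy=4.5,interpolation=cv2.INTER_CUBIC))
E
```

```text
(no output)
```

View pics/tc.png

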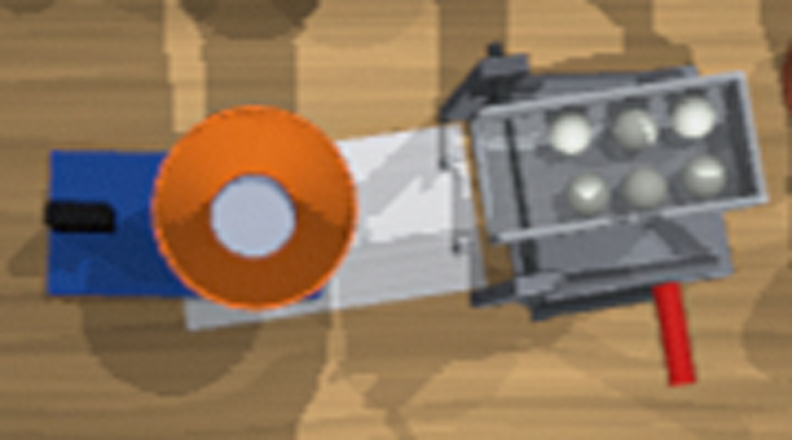

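View pics/sc.png

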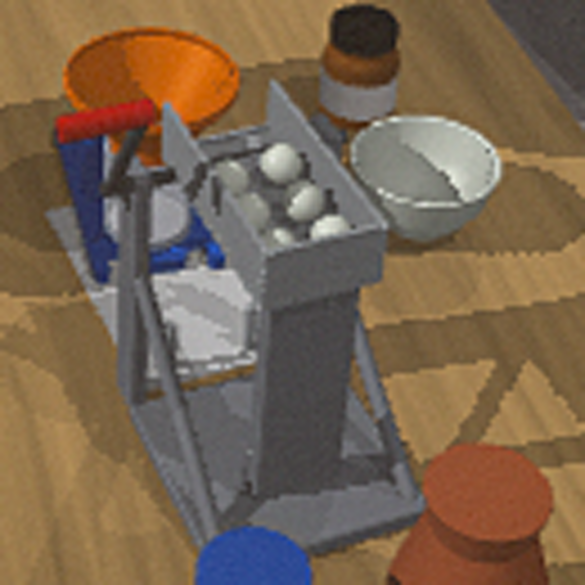

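Crop readings (4.4x): grip ends are at (668,284) and (682,383), and the sheet's lower edge runs from (188,328) to (480,290). The handle top runs from (47,213) to (113,217), the blue plate's back edge from (50,152) to (50,294), and the funnel rim centre is at (254,207) with the throat at (253,215).

```bash
python3 - <<'E'
from h import *
c=read_camera('top')
P=lambda u,v,z:px2w(c,270+u/4.4-.4,155+v/4.4-.4,z)[:2]
pts=dict(gripin=(668,284,.2805),gripout=(682,383,.2805),sheetA=(188,328,.001),sheetB=(480,290,.001),shT1=(345,140,.001),shT2=(462,125,.001),
h1=(47,214,.087),h2=(113,217,.087),back1=(50,152,.012),back2=(50,294,.012),rim=(254,207,.15),throat=(253,215,.1),ptA=(740,73,.21),ptB=(767,200,.21),plA=(472,112,.21),plB=(495,240,.21))
W={k:P(*v) for k,v in pts.items()}
for k,v in W.items(): print(k,(v*1000).round())
def d(a,b): v=W[b]-W[a]; return np.degrees(np.arctan2(v[1],v[0])),np.hypot(*v)*1e3
for a,b in(('gripin','gripout'),('sheetA','sheetB'),('shT1','shT2'),('h1','h2'),('back1','back2'),('ptA','ptB'),('plA','ptA'),('plB','ptB'),('plA','plB')): print(a,b,d(a,b))
# hinge estimate
for th in (180+95,180+98,180+92):
    pass
E
```

```text
gripin [ 500. -264.]
gripout [ 446. -269.]
sheetA [487.   3.]
sheetB [ 511. -201.]
shT1 [ 618. -109.]
shT2 [ 628. -192.]
h1 [560.  94.]
h2 [557.  50.]
back1 [610.  98.]
back2 [511.  98.]
rim [557. -40.]
throat [557. -41.]
ptA [ 629. -328.]
ptB [ 553. -341.]
plA [ 607. -169.]
plB [ 531. -180.]
gripin gripout (np.float64(-174.06761225665596), np.float64(54.34356328246319))
sheetA sheetB (np.float64(-83.17619976259066), np.float64(205.4735225874638))
shT1 shT2 (np.float64(-83.20489878634397), np.float64(83.25539067539776))
h1 h2 (np.float64(-93.17644843417256), np.float64(43.26710133660536))
back1 back2 (np.float64(179.97243406547918), np.float64(98.963080119607))
ptA ptB (np.float64(-170.46412307397722), np.float64(76.99095284705294))
plA ptA (np.float64(-82.22040565717667), np.float64(161.32623620267665))
plB ptB (np.float64(-82.20457344552919), np.float64(162.5290025923601))
plA plB (np.float64(-171.3596408778031), np.float64(77.0083860618535))
```

```bash
cat >> h.py <<'E'
def go(x,y,z,yang,tilt=None):
    """increment (tool units) to TCP target, pointing down, tool y at world angle yang deg"""
    s=read_state(); R0=R.from_rotvec(s['orientation']); a=np.radians(yang)
    ty=np.array([np.cos(a),np.sin(a),0]); tz=np.array([0,0,-1.]); tx=np.cross(ty,tz)
    R1=R.from_matrix(np.c_[tx,ty,tz]); d=R0.inv().apply(np.array([x,y,z])-s['tool_pos'])/.2
    r=(R0.inv()*R1).as_rotvec()/np.pi
    print('t',round(s['t'],2),'shift',d.round(3),'turn',r.round(3),'rows',(np.linalg.norm(d)*.2/.0625).round(1),(np.linalg.norm(r)*180/10.7).round(1),'F',s['force'].round(1))
E
python3 -c "
from h import *
go(.5585,.078,.36,0)"
```

```text
t 0.15 shift [-2.508 -1.71   0.222] turn [-0.     0.     0.393] rows 9.7 6.6 F [ 0.3 -1.1  0.6]
```

>>> {"method": "arm_command", "body": {"increments": [[-0.22,-0.15,0.02,0,0,0.055],[-0.44,-0.3,0.04,0,0,0.11],[-0.66,-0.45,0.06,0,0,0.165],[-0.88,-0.6,0.08,0,0,0.22],[-1.0,-0.68,0.1,0,0,0.275]], "fingers": -1}}

```text
t: 0.78
tool_pos: [0.3428, 0.3702, 0.3844]
orientation: [1.783, 2.586, -0.001]
force: [-0.1, -0.6, -0.1]
opening: 0.0932
gripper_force: 0.0
```

```bash
python3 -c "
from h import *
go(.5585,.078,.36,0)"
```

```text
t 0.78 shift [-1.749  0.488  0.123] turn [-0.     0.     0.116] rows 5.8 1.9 F [-0.1 -0.6 -0.1]
```

>>> {"method": "arm_command", "body": {"increments": [[-0.25,0.06,0.02,0,0,0.05],[-0.5,0.13,0.04,0,0,0.1],[-0.75,0.2,0.06,0,0,0.1],[-1.0,0.27,0.06,0,0,0.1],[-1.0,0.27,0.06,0,0,0.1]]}}

```text
t: 1.4
tool_pos: [0.466, 0.2027, 0.3724]
orientation: [2.162, 2.278, -0.001]
force: [-0.2, 0.6, -0.5]
opening: 0.0928
gripper_force: 0.0
```

```bash
python3 -c "
from h import *
go(.5585,.078,.33,0)"
```

```text
t 1.4 shift [-0.647  0.429  0.212] turn [-0.     0.     0.017] rows 2.6 0.3 F [-0.2  0.6 -0.5]
```

>>> {"method": "arm_command", "body": {"increments": [[-0.22,0.14,0.07,0,0,0.015],[-0.44,0.29,0.14,0,0,0.015],[-0.64,0.425,0.21,0,0,0.015],[-0.64,0.425,0.21,0,0,0.015],[-0.64,0.425,0.21,0,0,0.015]]}}

```text
t: 2.02
tool_pos: [0.5563, 0.0833, 0.3305]
orientation: [-2.21, -2.232, 0.0]
force: [0.7, 0.7, -0.4]
opening: 0.093
gripper_force: 0.0
```

```bash
python3 -c "
from h import *
go(.5585,.078,.235,0)
snap('top','top1.png');snap('side','side1.png')
a=cv2.imread('pics/top1.png')[140:240,230:410]; b=cv2.imread('pics/side1.png')[130:280,230:410]
cv2.imwrite('pics/m1.png',np.vstack([cv2.resize(a,(480,267)),cv2.resize(b,(400,333))if 0 else cv2.resize(b,(480,320))]))"
```

```text
t 2.02 shift [-0.027  0.011  0.477] turn [-0.    -0.     0.003] rows 1.5 0.1 F [ 0.7  0.7 -0.4]
```

View pics/m1.png

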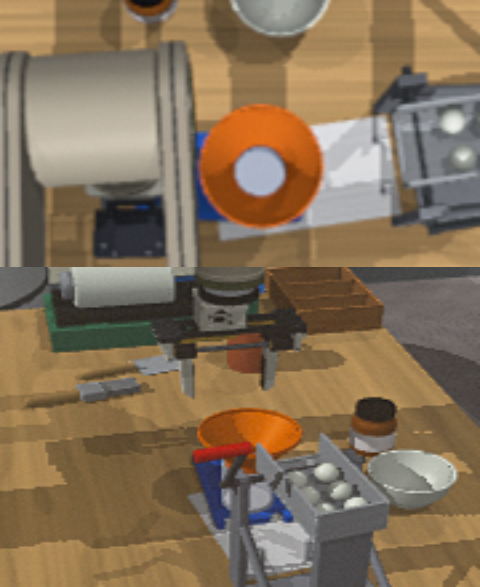

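Gripper's wide axis lies along world x, centred above the handle and clear of the funnel. I'll descend now.

>>> {"method": "arm_command", "body": {"increments": [[0,0.01,0.16,0,0,0.003],[0,0.01,0.32,0,0,0.003],[0,0.01,0.47,0,0,0.003],[0,0.01,0.47,0,0,0.003],[0,0.01,0.47,0,0,0.003]]}}

```text
t: 2.75
tool_pos: [0.559, 0.0832, 0.2384]
orientation: [2.219, 2.222, 0.002]
force: [0.7, 0.5, 0.7]
opening: 0.093
gripper_force: 0.0
```

>>> {"method": "arm_command", "body": {"increments": [[0,0,0,0,0,0],[0,0,0,0,0,0],[0,0,0,0,0,0],[0,0,0,0,0,0],[0,0,0,0,0,0]], "fingers": 1, "force": 25}}

```text
t: 3.38
tool_pos: [0.5587, 0.0824, 0.2367]
orientation: [-2.221, -2.222, 0.0]
force: [0.2, 0.5, 0.7]
opening: 0.0478
gripper_force: 0.0
```

```bash
python3 -c "
from h import *
s=read_state();print(s['opening'],s['gripper_force'],s['force'],s['tool_pos'])"
```

```text
0.0477659229395894 0.0 [0.23451235 0.53496855 0.65655572] [0.55867868 0.08241073 0.23670083]
```

>>> {"method": "arm_command", "body": {"increments": [[0,0,0,0,0,0],[0,0,0,0,0,0],[0,0,0,0,0,0],[0,0,0,0,0,0],[0,0,0,0,0,0]]}}

```text
t: 4.0
tool_pos: [0.5586, 0.0824, 0.2367]
orientation: [-2.221, -2.221, 0.0]
force: [-0.8, 0.0, 1.2]
opening: 0.0159
gripper_force: 24.9
```

```bash
python3 -c "
from h import *
s=read_state();print(s['opening'],s['gripper_force'],s['force'],s['tool_pos'])"
```

```text
0.015911554562708548 24.940273761749268 [-0.7521453   0.04772757  1.21382063] [0.55862645 0.0824154  0.23669779]
```

>>> {"method": "arm_command", "body": {"increments": [[-0.05,-0.01,0,0,0,-0.008],[-0.13,-0.02,0,0,0,-0.016],[-0.21,-0.035,0,0,0,-0.024],[-0.29,-0.048,0,0,0,-0.032],[-0.362,-0.059,0,0,0,-0.039]]}}

```text
t: 4.62
tool_pos: [0.5468, 0.0099, 0.2367]
orientation: [-2.079, -2.354, -0.001]
force: [-0.2, 2.6, -0.1]
opening: 0.0157
gripper_force: 24.9
```

>>> {"method": "arm_command", "body": {"increments": [[0,0,0,0,0,0],[0,0,0,0,0,0],[0,0,0,0,0,0],[0,0,0,0,0,0],[0,0,0,0,0,0]]}}

```text
t: 5.25
tool_pos: [0.5469, 0.0103, 0.2367]
orientation: [-2.081, -2.354, 0.0]
force: [0.9, -1.8, -0.8]
opening: 0.0159
gripper_force: 24.9
```

```bash
python3 -c "
from h import *
go(.5517,-.0298,.2367,7)
s=read_state();print(s['opening'],s['gripper_force'],s['tool_pos'])
c=snap('top','top2.png');d=snap('side','side2.png')
# predicted landmarks
H=np.array([.5723,-.1975]);a=np.radians(7);ux=np.array([np.cos(a),np.sin(a)]);uy=np.array([-ux[1],ux[0]])
for n,p in dict(funnel=(0,45+40,.15),peg1=(-30,16,.04),peg2=(30,16,.04),noseL=(-50,45+40-51,.012),noseR=(50,34,.012)).items():
    w=np.append(H+p[0]/1e3*ux+p[1]/1e3*uy,p[2]);print(n,w2px(c,w).round(1),w2px(d,w).round(1))
a=cv2.imread('pics/top2.png')[155:255,300:450]; b=cv2.imread('pics/side2.png')[190:290,280:400]
cv2.imwrite('pics/m2.png',np.vstack([cv2.resize(a,(450,300),interpolation=2),cv2.resize(b,(450,375)[:1]+(300,),interpolation=2)])); print('top crop x3 off(300,155); side crop 3.75,3 off (280,190)')"
```

```text
t 5.25 shift [-0.202 -0.001 -0.   ] turn [-0. -0.  0.] rows 0.6 0.0 F [ 0.9 -1.8 -0.8]
0.015929639400176963 24.90380823612213 [0.54694511 0.01026294 0.23667415]
funnel [353.9 199.6] [330.5 218.1]
peg1 [375.  210.1] [328.4 261. ]
peg2 [372.  190.3] [346.2 256.8]
noseL [368.8 218.1] [320.2 265.4]
noseR [364.1 185.8] [349.2 258.4]
top crop x3 off(300,155); side crop 3.75,3 off (280,190)
```

View pics/m2.png

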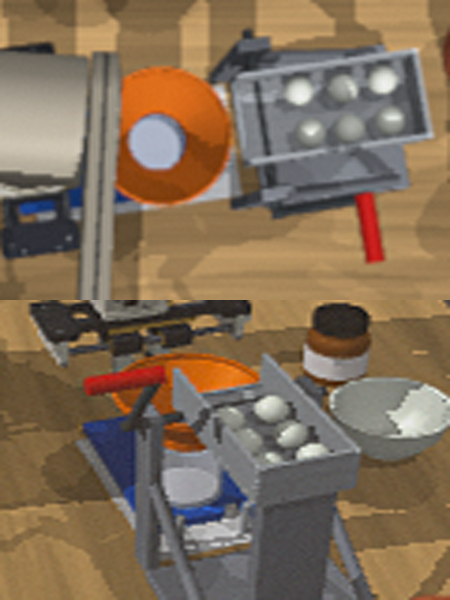

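Funnel centre measured at (353.8,200), against a predicted (353.9,199.6), so the sled is aligned. I'll slide it in.

>>> {"method": "arm_command", "body": {"increments": [[-0.03,0,0,0,0,0],[-0.06,0,0,0,0,0],[-0.09,0,0,0,0,0],[-0.12,0,0,0,0,0],[-0.14,0,0,0,0,0]]}}

```text
t: 5.98
tool_pos: [0.5504, -0.0182, 0.2367]
orientation: [-2.081, -2.353, -0.0]
force: [-0.4, 1.7, 0.3]
opening: 0.0163
gripper_force: 24.9
```

>>> {"method": "arm_command", "body": {"increments": [[-0.01,0,0,0,0,0],[-0.02,0,0,0,0,0],[-0.03,0,0,0,0,0],[-0.04,0,0,0,0,0],[-0.05,0,0,0,0,0]]}}

```text
t: 6.6
tool_pos: [0.5516, -0.0278, 0.2367]
orientation: [-2.081, -2.354, 0.0]
force: [-0.7, 3.7, -0.3]
opening: 0.0159
gripper_force: 24.9
```

Pegs went into the slots freely. I'll press on until contact.

>>> {"method": "arm_command", "body": {"increments": [[-0.008,0,0,0,0,0],[-0.014,0,0,0,0,0],[-0.02,0,0,0,0,0],[-0.02,0,0,0,0,0],[-0.02,0,0,0,0,0]]}}

```text
t: 7.22
tool_pos: [0.5517, -0.0303, 0.2368]
orientation: [-2.079, -2.352, -0.002]
force: [-4.1, 11.3, 3.6]
opening: 0.0156
gripper_force: 25.0
```

Contact came at the predicted home position with 11 N. I'll release.

>>> {"method": "arm_command", "body": {"increments": [[0,0,0,0,0,0],[0,0,0,0,0,0],[0,0,0,0,0,0],[0,0,0,0,0,0],[0,0,0,0,0,0]], "fingers": -1}}

```text
t: 7.85
tool_pos: [0.5521, -0.0318, 0.2367]
orientation: [2.081, 2.353, -0.0]
force: [-0.7, 0.0, -0.4]
opening: 0.0612
gripper_force: 0.0
```

>>> {"method": "arm_command", "body": {"increments": [[0,0,0,0,0,0],[0,0,0,0,0,0],[0,0,-0.2,0,0,0],[0,0,-0.45,0,0,0],[0,0,-0.7,0,0,0]]}}

```text
t: 8.48
tool_pos: [0.5518, -0.0316, 0.378]
orientation: [-2.081, -2.353, 0.0]
force: [0.2, -0.5, 0.3]
opening: 0.093
gripper_force: 0.0
```

>>> {"method": "arm_command", "body": {"increments": [[0,0,-0.3,0,0,0],[0,0,-0.6,0,0,0],[0,0,-0.85,0,0,0],[0,0,-0.85,0,0,0],[0,0,-0.85,0,0,0]]}}

```text
t: 9.1
tool_pos: [0.5521, -0.0316, 0.546]
orientation: [-2.08, -2.353, 0.0]
force: [-0.7, 0.3, -1.3]
opening: 0.0931
gripper_force: 0.0
```

```bash
python3 -c "
from h import *
go(.471,-.267,.54,-83)
c=snap('top','top3.png');d=snap('side','side3.png')
H=np.array([.5723,-.1975]);a=np.radians(7);ux=np.array([np.cos(a),np.sin(a)]);uy=np.array([-ux[1],ux[0]])
for n,p in dict(funnel=(0,45,.15),backL=(-50,185,.012),backR=(50,185,.012),handle=(0,160,.087)).items():
    w=np.append(H+p[0]/1e3*ux+p[1]/1e3*uy,p[2]);print(n,w2px(c,w).round(1),w2px(d,w).round(1))
a=cv2.imread('pics/top3.png')[155:255,290:440]; b=cv2.imread('pics/side3.png')[180:280,280:400]
cv2.imwrite('pics/m3.png',np.vstack([cv2.resize(a,(450,300),interpolation=2),cv2.resize(b,(450,300),interpolation=2)]))"
```

```text
t 9.1 shift [-1.118 -0.547  0.03 ] turn [-0.   0.   0.5] rows 4.0 8.4 F [-0.7  0.3 -1.3]
funnel [368.4 197.7] [335.3 225.5]
backL [319.7 224.6] [305.3 236.8]
backR [315.4 192.2] [332.1 231. ]
handle [326.2 205.2] [321.7 220.7]
```

View pics/m3.png

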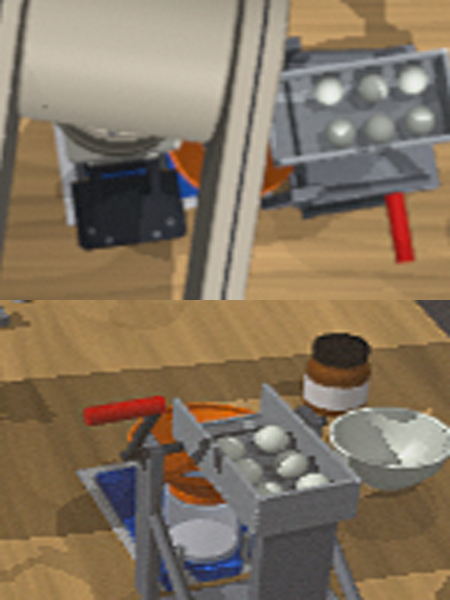

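>>> {"method": "arm_command", "body": {"increments": [[-0.2,-0.1,0,0,0,0.055],[-0.4,-0.2,0,0,0,0.11],[-0.6,-0.3,0,0,0,0.165],[-0.8,-0.4,0,0,0,0.22],[-1.0,-0.5,0,0,0,0.275]]}}

```text
t: 9.82
tool_pos: [0.4766, -0.2436, 0.5447]
orientation: [-2.876, -1.257, 0.003]
force: [-0.4, 0.1, -0.2]
opening: 0.0931
gripper_force: 0.0
```

```bash
python3 -c "
from h import *
go(.471,-.267,.54,-83)"
```

```text
t 9.82 shift [-0.105  0.059  0.023] turn [-0.001  0.001  0.223] rows 0.4 3.8 F [-0.4  0.1 -0.2]
```

>>> {"method": "arm_command", "body": {"increments": [[-0.06,0.04,0.02,0,0,0.055],[-0.1,0.06,0.02,0,0,0.11],[-0.1,0.06,0.02,0,0,0.165],[-0.1,0.06,0.02,0,0,0.223],[-0.1,0.06,0.02,0,0,0.223]]}}

```text
t: 10.45
tool_pos: [0.4726, -0.2653, 0.5409]
orientation: [-3.133, -0.204, 0.004]
force: [-0.1, 0.2, 0.1]
opening: 0.0929
gripper_force: 0.0
```

```bash
python3 -c "
from h import *
go(.471,-.267,.447,-83)
c=snap('top','top4.png');d=snap('side','side4.png')
a=cv2.imread('pics/top4.png')[155:255,290:440]; b=cv2.imread('pics/side4.png')[150:270,270:414]
cv2.imwrite('pics/m4.png',np.vstack([cv2.resize(a,(450,300),interpolation=2),cv2.resize(b,(450,375),interpolation=2)])[:600])"
```

```text
t 10.45 shift [-0.008  0.008  0.47 ] turn [-0.001  0.001  0.003] rows 1.5 0.0 F [-0.1  0.2  0.1]
```

View pics/m4.png

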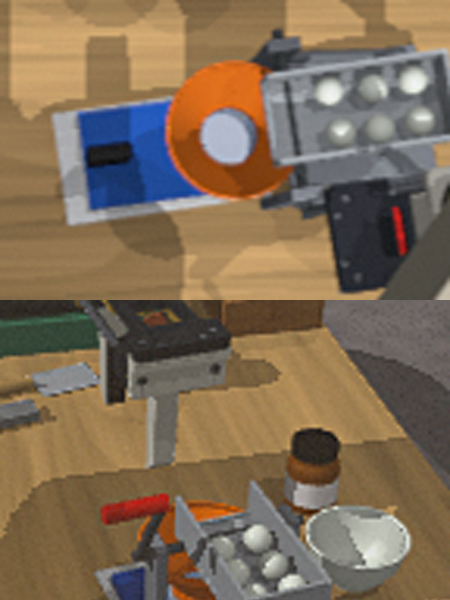

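The sled is home (funnel centre 368.5,198.2 against a predicted 368.4,197.7), and the gripper is over the red bar. I'll descend and straddle it.

>>> {"method": "arm_command", "body": {"increments": [[0,0,0.15,0,0,0],[0,0,0.3,0,0,0],[0,0,0.45,0,0,0],[0,0,0.47,0,0,0],[0,0,0.47,0,0,0]]}}

```text
t: 11.18
tool_pos: [0.4727, -0.2652, 0.4493]
orientation: [3.135, 0.205, 0.0]
force: [1.2, 0.6, 0.9]
opening: 0.0932
gripper_force: 0.0
```

>>> {"method": "arm_command", "body": {"increments": [[0,-0.05,0,0,0,0],[0,-0.1,0,0,0,0],[0,-0.15,0,0,0,0],[0,-0.2,0,0,0,0],[0,-0.25,0,0,0,0]]}}

```text
t: 11.8
tool_pos: [0.4664, -0.2161, 0.4507]
orientation: [3.13, 0.201, 0.005]
force: [1.5, -8.0, 6.1]
opening: 0.0928
gripper_force: 4.1
```

>>> {"method": "arm_command", "body": {"increments": [[0,-0.04,0,0,0,0],[0,-0.08,0,0,0,0],[0,-0.12,0,0,0,0],[0,-0.16,0,0,0,0],[0,-0.2,0,0,0,0]]}}

```text
t: 12.42
tool_pos: [0.461, -0.1754, 0.4487]
orientation: [-3.135, -0.203, 0.0]
force: [0.5, -3.1, 1.2]
opening: 0.0928
gripper_force: 1.3
```

>>> {"method": "arm_command", "body": {"increments": [[0,-0.02,0,0,0,0],[0,-0.04,0,0,0,0],[0,-0.06,0,0,0,0],[0,-0.08,0,0,0,0],[0,-0.1,0,0,0,0]]}}

```text
t: 13.05
tool_pos: [0.4584, -0.1559, 0.4483]
orientation: [-3.135, -0.203, 0.001]
force: [1.0, -1.4, -0.8]
opening: 0.0933
gripper_force: 1.0
```

>>> {"method": "arm_command", "body": {"increments": [[0,-0.02,0,0,0,0],[0,-0.04,0,0,0,0],[0,-0.06,0,0,0,0],[0,-0.08,0,0,0,0],[0,-0.1,0,0,0,0]]}}

```text
t: 13.68
tool_pos: [0.4559, -0.136, 0.4488]
orientation: [3.135, 0.203, 0.0]
force: [0.0, -1.7, -2.0]
opening: 0.0925
gripper_force: 0.9
```

>>> {"method": "arm_command", "body": {"increments": [[0,-0.02,0,0,0,0],[0,-0.04,0,0,0,0],[0,-0.04,0,0,0,0],[0,-0.04,0,0,0,0],[0,-0.04,0,0,0,0]]}}

```text
t: 14.3
tool_pos: [0.455, -0.1284, 0.4489]
orientation: [3.135, 0.203, 0.0]
force: [0.4, -1.0, 0.9]
opening: 0.093
gripper_force: 0.3
```

```bash
python3 -c "
from h import *
print(read_state()['tool_pos'],read_state()['force'])
c=snap('top','top5.png');d=snap('side','side5.png')
a=cv2.imread('pics/top5.png')[155:255,290:440]; b=cv2.imread('pics/side5.png')[180:280,280:400]
cv2.imwrite('pics/m5.png',np.vstack([cv2.resize(a,(450,300),interpolation=2),cv2.resize(b,(450,300),interpolation=2)]))"
```

```text
[ 0.45496472 -0.12844106  0.4488713 ] [ 0.44443158 -1.00787584  0.86841287]
```

View pics/m5.png

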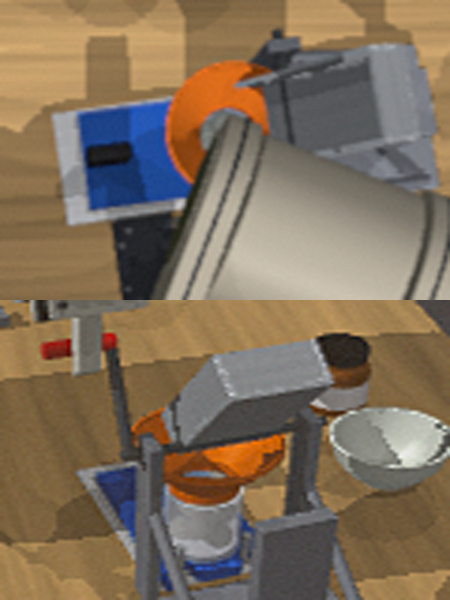

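The pan is tipped and its visible floor is empty. I'll let it come back slowly.

>>> {"method": "arm_command", "body": {"increments": [[0,0.04,0,0,0,0],[0,0.08,0,0,0,0],[0,0.12,0,0,0,0],[0,0.16,0,0,0,0],[0,0.2,0,0,0,0]]}}

```text
t: 15.02
tool_pos: [0.4602, -0.1688, 0.4488]
orientation: [3.135, 0.202, 0.0]
force: [0.9, -0.6, -0.4]
opening: 0.0933
gripper_force: 0.5
```

>>> {"method": "arm_command", "body": {"increments": [[0,0.05,0,0,0,0],[0,0.1,0,0,0,0],[0,0.15,0,0,0,0],[0,0.2,0,0,0,0],[0,0.25,0,0,0,0]]}}

```text
t: 15.65
tool_pos: [0.4666, -0.2183, 0.4487]
orientation: [3.135, 0.203, -0.0]
force: [-0.2, -1.3, -0.2]
opening: 0.0929
gripper_force: 0.6
```

>>> {"method": "arm_command", "body": {"increments": [[0,0.05,0,0,0,0],[0,0.1,0,0,0,0],[0,0.15,0,0,0,0],[0,0.19,0,0,0,0],[0,0.23,0,0,0,0]]}}

```text
t: 16.27
tool_pos: [0.4725, -0.2638, 0.4487]
orientation: [-3.135, -0.203, -0.0]
force: [0.6, -0.3, 0.1]
opening: 0.0928
gripper_force: 0.0
```

```bash
python3 -c "
from h import *
print(read_state()['tool_pos'],read_state()['force'])
c=snap('top','top6.png');d=snap('side','side6.png')
a=cv2.imread('pics/top6.png')[155:255,290:440]; b=cv2.imread('pics/side6.png')[180:280,280:400]
cv2.imwrite('pics/m6.png',np.vstack([cv2.resize(a,(450,300),interpolation=2),cv2.resize(b,(450,300),interpolation=2)]))"
```

```text
[ 0.47250141 -0.2637542   0.44874114] [ 0.63388437 -0.30827977  0.13447535]
```

View pics/m6.png

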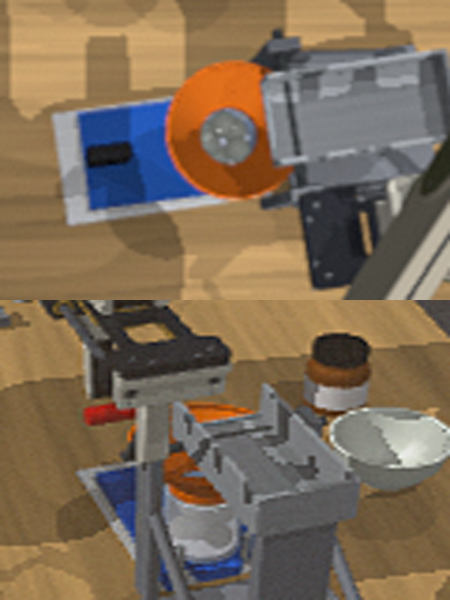

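The pan is level and empty, and balls show at the bottom of the throat (228,136). I'll retract upward and check the rest numerically.

>>> {"method": "arm_command", "body": {"increments": [[0,0,-0.2,0,0,0],[0,0,-0.4,0,0,0],[0,0,-0.6,0,0,0],[0,0,-0.7,0,0,0],[0,0,-0.7,0,0,0]]}}

```text
t: 17.0
tool_pos: [0.4725, -0.2631, 0.5908]
orientation: [3.133, 0.203, 0.005]
force: [1.1, 0.1, -1.1]
opening: 0.0928
gripper_force: 0.0
```

>>> {"method": "arm_command", "body": {"increments": [[0,0,0,0,0,0],[0,0,0,0,0,0],[0,0,0,0,0,0],[0,0,0,0,0,0],[0,0,0,0,0,0]]}}

```text
t: 17.62
tool_pos: [0.4724, -0.2633, 0.5886]
orientation: [-3.135, -0.203, 0.0]
force: [0.8, 0.2, 0.4]
opening: 0.093
gripper_force: 0.0
```

```bash
python3 -c "
from h import *
print(read_state()['tool_pos'],read_state()['force'])
c=snap('top','top7.png');d=snap('side','side7.png')
# jar interior in throat: grey values rows 190-210, cols 356-376
g=cv2.cvtColor(c['image'],cv2.COLOR_RGB2GRAY); print(g[189:212,355:377])
# side: jar column profile
j=cv2.cvtColor(d['image'],cv2.COLOR_RGB2GRAY); w=w2px(d,np.array([.5668,-.1528,.05]));print(w,w2px(d,np.array([.5668,-.1528,.012])),w2px(d,np.array([.5668,-.1528,.088]))); print(j[238:270,322:350:1])
# compare sled position vs before tipping
a=cv2.imread('pics/top4.png')[180:235,305:370].astype(int);b=cv2.imread('pics/top7.png')[180:235,305:370].astype(int);print('diff',abs(a-b).max(2).mean(),(abs(a-b).max(2)>40).sum())
# white balls outside: bright pixels that are new versus start
a=cv2.cvtColor(cv2.imread('pics/top0.png'),6).astype(int);b=g.astype(int);m=((b-a)>50)&(b>170)
n,l,st,ce=cv2.connectedComponentsWithStats(m.astype(np.uint8))
print([(s[:5].tolist()) for s in st[1:] if s[4]>12])
"
```

```text
[ 0.47242494 -0.26327237  0.58861081] [0.77534165 0.18825712 0.35923041]
[[128 130 133 134 137 136 137 137 135 135 136 137 134 134 135 135 135 136
  136 135 132 132]
 [128 132 131 133 133 135 138 140 139 132 127 124 122 127 133 134 135 136
  135 132 132 131]
 [129 129 132 133 133 137 135 130 115 114 133 133 122 121 113 116 132 137
  135 131 131 128]
 [127 127 129 134 130 122 113 112 107 106 112 120 130 135 132 120 108 124
  133 133 129 129]
 [125 128 128 130 131 127 116 111 113 115 116 113 117 127 134 133 126 113
  114 132 129 123]
 [124 125 131 137 131 121 111 115 119 124 123 119 112 111 119 134 141 120
   89 103 122 119]
 [122 123 119 115 110 107 111 120 125 128 127 123 116 109 109 115 123 124
  105  99 111 117]
 [119 114 116 115 110 106 112 121 123 128 134 130 121 116 114 113 109 113
  114 100  98 114]
 [114 105 110 122 117 108 109 121 128 130 131 127 139 142 125 119 111 111
  115 103  87  88]
 [ 89  95 110 121 117 110 112 165 174 133 130 118 122 128 126 121 114 108
  110  99  80  73]
 [ 81  89 112 131 134 123 102 115 127 119 117 111 118 127 125 121 120 115
  104  94  79  67]
 [ 8
[... 5068 characters left out ...]
15, 43, 7, 131], [320, 127, 22, 7, 85], [319, 145, 14, 9, 19], [316, 165, 15, 8, 35], [332, 164, 5, 9, 23], [294, 169, 14, 4, 36], [294, 176, 6, 9, 23], [304, 176, 5, 7, 20], [308, 193, 8, 20, 94], [68, 200, 33, 63, 1144], [467, 208, 18, 20, 125], [476, 215, 13, 13, 69], [494, 218, 30, 4, 80], [312, 220, 6, 4, 16], [558, 225, 18, 32, 296], [505, 226, 28, 6, 81], [458, 229, 12, 9, 40], [472, 230, 9, 4, 23], [560, 238, 27, 37, 224], [451, 242, 10, 6, 38], [462, 242, 9, 6, 31], [561, 242, 34, 44, 276], [449, 249, 7, 3, 13], [458, 250, 7, 3, 13], [441, 258, 7, 5, 21], [450, 259, 8, 5, 17], [92, 260, 9, 2, 14], [272, 316, 8, 7, 29], [65, 338, 4, 5, 16], [475, 367, 8, 5, 18], [62, 397, 14, 3, 23]]
```

```bash
python3 -c "
from h import *
d=read_camera('side')
for f in('side4.png','side7.png'):
    print(f);print(cv2.cvtColor(cv2.imread('pics/'+f),6)[242:268,321:346])
B=np.array([.5668,-.1528,0])
for z in(.012,.017,.088):
    print(z,[w2px(d,B+np.array([x,y,z])).round(1).tolist() for x,y in((0,-.03),(0,.03),(-.03,0),(.03,0))])
for z in(.03,.055,.08,.1): print('ball',z,w2px(d,B+np.array([0,0,z])).round(1))
"
```

```text
side4.png
[[ 70  71  90 139 117  83  65  66  61  62  62  60  59  59  62  56 115 140
  120 118 121 120 119 119 116]
 [ 73  71  88 147 116 107  87  72  63  62  63  65  64  67  62  61  80 132
  127 121 120 115 122 119 119]
 [ 72  71  80 154 122 101 104 114  81  61  61  62  67  66  63  64  55  80
  118 121 115 118 122 119 118]
 [ 75  65  85 127 132 111 102 105  96 111  94  72  65  59  60  66  65  58
  119 119 123 119 119 119 122]
 [ 77  64  90 128 129 137 112 103  96  95  95  92  89  83  73  72  73  67
   85 118 118 122 115 118 120]
 [ 77  64  88 131 121 122 143 112 108 116  94  89  87  85  80  69  69  73
   75 112 121 120 118 115 122]
 [ 67  63  88 130 120 120 123 131 141 130 127 112 102 101 107 106 112 154
  170 156 124 121 118 118 119]
 [ 66  60 107 133 125 120 126 124 125 120 131 134 146 151 155 157 151 143
  135 140 134 119 117 119 117]
 [ 69  61 110 129 124 123 123 121 122 125 126 126 129 131 132 130 134 135
  139 138 143 129 117 121 121]
 [ 91  64 108 126 121 121 123 123 122 122 121 123 129 130 131 131 135 138
  137 140 140 142 123 121 115]
 [104  71  86 127 123 121 125 122 120 11
[... 3990 characters left out ...]
  83 138 170 166 165 160 160 159 160 161 165
  135  92  90  74  48  79  94]
 [ 67  62 107 113  96  63  91  76  97 126 133 149 151 146 139 126 120  96
   93  90  72  64  47  77  93]
 [ 64  62  88 119 104  74  80  79  98 115 114 104 103  99  94  95  97  96
   82  64  57  61  59  59  82]
 [ 69  60  72 113 107  83  74  82  53  69 100 100  92  91  95  83  73  63
   53  63  84  80  70  74  84]]
0.012 [[336.0, 265.9], [331.3, 253.5], [324.6, 260.9], [342.6, 258.3]]
0.017 [[336.1, 264.8], [331.3, 252.4], [324.6, 259.8], [342.6, 257.1]]
0.088 [[337.0, 247.5], [332.1, 235.4], [325.2, 242.6], [343.7, 240.1]]
ball 0.03 [333.8 255.4]
ball 0.055 [334.1 249.4]
ball 0.08 [334.4 243.3]
ball 0.1 [334.6 238.4]
```

```bash
python3 -c "
from h import *
print(close_job())"
```

```text
the job is handed in; nothing more can be done
None
```

I handed the job in at about 18 s, but the judge returned no verdict: the sled is home, the pan is back level and empty, and balls fill the jar with no stray seen, though I couldn't count all six.

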